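# Open the dowel-pin jar

### The arm

A 6-joint arm with a two-finger parallel gripper is mounted at the origin on a cart in front of the work surface, level with it; the furniture and walls round the work are solid. World frame = base frame: x ahead of the robot, y to its left, z up, the work surface at z = 0. Lengths are in m, angles in rad, forces in N, time in s.
With the tool pointing down it reaches from about 0.35 to 0.85 m from the base axis. Payload 8.1 kg.
Tool frame: the origin (TCP) lies at the very end of the fingers, on their centre line; the grasp point (between the pads) lies 19 mm behind it; z points along the fingers, x is the direction in which the jaws open and shut, and the axes are right-handed (so a half turn about z gives the same grasp; the last joint's range is limited). The gripper opens to 93 mm and grips with 3 to 60 N. Pads are 15 mm wide; open, the fingers measure 128 mm over their backs; the gripper's body (75 mm by 188 mm) begins 65 mm behind the grasp point.
Start: joints at [-1.334, 0.13, 1.488, -0, 1.523, -0.085], TCP at [0.19, -0.569, 0.219] pointing down, gripper open.
Joint ranges: [-2.96, 2.96], [-0.89, 2.26], [0.02, 2.5], [-1.34, 4.48], [0, 2.73], [-2.66, 2.66]. Speed limits (rad/s): [2.39, 2.39, 2.79, 3.14, 3.14, 3.14].

### API

Orientations are given as a unit quaternion [w, x, y, z].
In Python, from plant import monitor, viewer, robot gives the robot as it stands.
- The arm moves only by the tool jog_arm, never from a script. Its argument "increments" is a list that holds one entry, the list of rows, each a list of 5 numbers: the shift along the tool's x, y, z in units of 0.2 m (1.0 is 0.2 m), then the turn about the tool's z in units of 5 degrees (1.0 is 5 degrees), then the opening in per cent of the stroke, from 0 (shut) to 100 (fully open). In form: [[[x, y, z, turn, claw], ...]]. A call has 1 to 10 rows; each row shifts and turns the commanded pose from where the row before left it, along the tool's axes as they then stand; what a row does not reach is not made up. A row lasts 1/12 s, in which the tool goes at most 41.7 mm and 7.16 degrees, less where a joint would pass 70% of its speed; a pose out of reach is approached as far as the arm can. A call with a number of a shift or a turn outside -1 to 1 is refused whole. A call with a gripper value outside its range is refused whole. The fingers move at their own pace and stop on an object; "grip_force" is the grip in N (left out, the last holds). Time passes only in rows, so rows that do not move let the fingers close. It gives the time, the measured TCP pose, the force and the opening at its end, in the units of the state.
- monitor.sense(): the state, without advancing time (a new reading comes with each control period).
- viewer.camera(name): name is "side" or "top" or "wrist"; returns the picture (480x640x3 uint8, blue, green, red); there is no depth.
- viewer.camera_params(name): a dict with "K" (3x3 intrinsics, pixels), "rvec" (rotation vector, rad) and "tvec" (3), from world to camera coordinates, as OpenCV has them; the wrist camera has in their place "hand_eye" (4x4, takes a point from camera to tool coordinates, whose origin is the TCP and whose axes are the tool frame's). Camera axes: x right, y down, z forward; pixel columns grow to the right and rows downward; lengths in m; the calibration is good to about 2 mm. A picture is of the moment at which its call begins: read the wrist's pose just before it. camera_params takes no time and is no camera call.
- robot.close_job(): hands the job in, once; it reports no verdict.
The state is a dict: "time_s": time; "joint_positions": joint angles; "joint_vel": joint speeds; "tau": joint torques, N m; "tool_pos": TCP position; "tcp_rot": TCP orientation; "wrist_force": force on the tool from outside, world axes, zero at the start; "moment": the same for the moment, N m; "gripper_width": finger opening in m.
Only numpy, scipy, OpenCV 4.12 (cv2) and the standard library are available. Lean on these libraries where they do the work, as an engineer would, in place of code of your own. Each camera call takes 0.05 s, during which the arm holds its last target.

### The job

Open the jar of dowel pins: unscrew its orange cap anticlockwise until the thread is free, lift the cap away and set it down, right way up, on the middle of the round cork mat. Do not drop the cap, and leave the blue-capped jar alone, with its cap on.

Things in the scene. Friction and masses are not known exactly. Their poses are not given: they have to be found in the camera images.
- orange_cap: Loose orange ribbed screw cap, 58 mm diameter, 34 mm high, 50 g. Origin: centre of its underside, 100 mm above the bench when closed; z up, x along the white stripe on its top. Grip it across the diameter from above, any direction, about 10 mm below its top. In one grip, turn it 85 to 115 degrees anticlockwise (from above) and it is free to lift; it turns easily and need not rise as it turns.
- orange_jar: Clear jar of wooden pins, 68 mm diameter, in a 96x96x24 mm block fixed to the bench. Origin: centre of the block's underside, z up the jar's axis. Rim at 116 mm, shoulder at 87 mm; lift the cap 20 mm to clear the rim. Turn from jar's x to cap's x, anticlockwise: 0 tight, 3 to 20 degrees at the start, thread holds the cap to about 70, surely free from 80 to a stop at about 148.
- cork_mat: Round cork mat, 130 mm in diameter, 5 mm thick, fixed to the bench to the left of the jars. Origin: centre of its underside.
- blue_cap: Blue screw cap of the same shape and size, closed on a like jar (brass pins in it) in a like block; to be left alone. Origin: centre of its underside, 100 mm above the bench; its jar is straight below.
Things that resemble listed ones, but are neither listed nor needed, are in the scene too. There is more than one size of the orange_cap; the one meant has the size given above.

How it is judged:
On the way, in this order (a step that is already met when the one before it is completed fails the run):
1. the orange cap is unscrewed (turned to more than 65 degrees from tight) while still down on its jar (angle between the x axis of orange_cap and the x axis of orange_jar, either way round above 1.13 rad and z of orange_cap in the frame of orange_jar below 0.112 m and horizontal distance between orange_cap and orange_jar below 0.012 m), for 0.04 s.
2. the orange cap is lifted clear of the jar's rim (z of orange_cap in the frame of orange_jar above 0.12 m), for 0.1 s.
At the end, for the whole second after the job is handed in: The orange cap lies at rest on the cork mat, right way up (within 10 degrees), its centre within 30 mm of the mat's centre; the blue cap is still on its jar, within 10 mm of where it was (horizontal distance between orange_cap and cork_mat below 0.03 m and z of orange_cap in the frame of cork_mat between 0.002 and 0.012 m and angle between orange_cap's own z axis and vertical below 0.17 rad and linear speed of orange_cap below 0.02 m/s and distance of blue_cap from where it was at the start of the episode below 0.01 m); the robot touches nothing.
It fails at once if the blue cap is moved by more than 10 mm (distance of blue_cap from where it was at the start of the episode above 0.01 m).
It fails at once if the orange cap is dropped (let go more than 30 mm above the mat, clear of its jar) (contact force between orange_cap and anything else below 0.02 N and contact force between orange_cap and the fingers below 0.02 N and horizontal distance between orange_cap and orange_jar above 0.07 m and z of orange_cap in the frame of cork_mat above 0.035 m).
It also fails if it takes over 45 s, if anything falls off the work surface, if the arm or the gripper's body presses on something with over 40 N, if the wrist force passes 120 N, or if a joint passes its speed limit or range.

## Working session

There is one attempt and no reset: what is moved stays moved. The work goes in short steps, Python scripts to look and compute and a tool call to move; the robot and the scene stay as the last step left them, time stands still between calls to the robot, and variables do not carry over. Pictures are saved under pics/ and viewed, and the job is handed in when it is done.

Besides the shell and the picture viewer there is one more tool, called in YAML: its name, and indented under it one key for each argument. jog_arm: Moves the arm, as the interface text tells. Shifts and turns lie within -1 to 1; 1 stands for 0.2 m of shift or 5 degrees of turn. Its arguments: {"type":"object","properties":{"increments":{"type":"array","items":{"type":"array","items":{"type":"array","items":{"type":"number"}}}},"grip_force":{"type":"number"}},"required":["increments"]}

```bash
mkdir -p pics; ls; python3 - <<'E'
from plant import monitor, viewer, robot
import cv2
print(monitor.sense())
for n in ("top","side","wrist"):
    cv2.imwrite(f"pics/{n}0.png",viewer.camera(n)); print(n,viewer.camera_params(n))
E
```

```text
pics
{'time_s': 0.0, 'joint_positions': array([-1.33443438e+00,  1.31158282e-01,  1.48923249e+00, -3.18864991e-05,
        1.52301561e+00, -8.54207588e-02]), 'joint_vel': array([ 0.00100852, -0.00162181,  0.00049106, -0.00100321,  0.00132294,
        0.0002124 ]), 'tau': array([-1.36912386e-03, -5.59837925e+01, -4.91766679e+01,  7.68832373e-02,
        3.52210260e-02, -1.81221985e-04]), 'tool_pos': array([ 0.18962189, -0.56866066,  0.21761487]), 'tcp_rot': array([-5.78997379e-04,  8.11251705e-01, -5.84696373e-01, -6.98152812e-04]), 'wrist_force': array([ 0.54421626,  0.19742688, -0.45848827]), 'moment': array([ 0.01113193, -0.03876802, -0.00916076]), 'gripper_width': 0.09310934998702616}
top {'K': array([[499.95045049,   0.        , 318.92996989],
       [  0.        , 499.95045049, 238.83916829],
       [  0.        ,   0.        ,   1.        ]]), 'rvec': array([ 2.19231326, -2.12632426,  0.17800024]), 'tvec': array([0.0272342 , 0.52565185, 0.96448467])}
side {'K': array([[520.678036  ,   0.        , 320.43453308],
       [  0.        , 520.678036  , 244.49748017],
       [  0.        ,   0.        ,   1.        ]]), 'rvec': array([ 2.03607325,  0.84524558, -0.4393894 ]), 'tvec': array([-0.38929987, -0.11027041,  1.38873293])}
wrist {'K': array([[388.94582139,   0.        , 316.92213027],
       [  0.        , 388.94582139, 238.60053276],
       [  0.        ,   0.        ,   1.        ]]), 'hand_eye': array([[ 9.99999969e-01,  2.48031088e-04, -3.09130449e-05,
         2.77772935e-04],
       [-2.30787895e-04,  9.63738151e-01,  2.66849625e-01,
        -7.34512258e-02],
       [ 9.59790837e-05, -2.66849609e-01,  9.63738179e-01,
        -1.66684184e-01],
       [ 0.00000000e+00,  0.00000000e+00,  0.00000000e+00,
         1.00000000e+00]])}
```

View pics/top0.png

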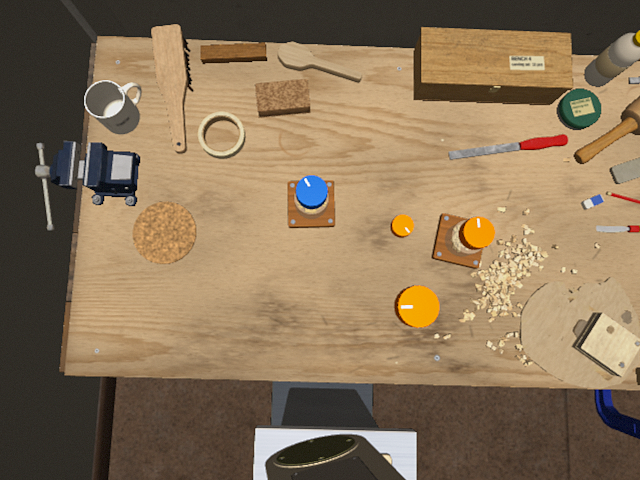

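View pics/side0.png

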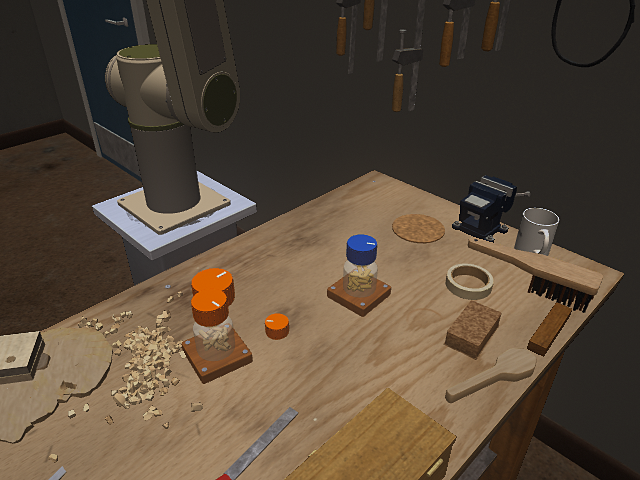

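The top view shows the target cap on its block at about (479,232), the blue cap at (311,191) and the mat at (165,233). Two decoy caps lie on the bench at (402,226) and (418,306).

```bash
cat > h.py <<'E'
import numpy as np, cv2
from scipy.spatial.transform import Rotation as R
from plant import monitor, viewer, robot
def cam(n, s=None):
    p=viewer.camera_params(n)
    if n=="wrist":
        q=s["tcp_rot"]; T=np.eye(4); T[:3,:3]=R.from_quat([q[1],q[2],q[3],q[0]]).as_matrix(); T[:3,3]=s["tool_pos"]
        M=T@p["hand_eye"]; return p["K"],M[:3,:3],M[:3,3]
    r=cv2.Rodrigues(p["rvec"])[0]; return p["K"],r.T,-r.T@p["tvec"]
def ray(n,uv,z,s=None):
    K,Rm,o=cam(n,s); uv=np.atleast_2d(uv).astype(float)
    d=(Rm@np.linalg.inv(K)@np.c_[uv,np.ones(len(uv))].T).T
    return o+d*((z-o[2])/d[:,2])[:,None]
def blobs(m,amin=60):
    c,_=cv2.findContours(m,cv2.RETR_EXTERNAL,cv2.CHAIN_APPROX_NONE)
    return [x[:,0,:] for x in c if cv2.contourArea(x)>amin]
E
python3 - <<'E'
from h import *
im=cv2.imread("pics/top0.png"); hsv=cv2.cvtColor(im,cv2.COLOR_BGR2HSV)
print(cam("top")[2])
for nm,lo,hi in (("orange",(8,200,150),(20,255,255)),("blue",(100,150,150),(125,255,255))):
    m=cv2.inRange(hsv,lo,hi)
    for c in blobs(m):
        (u,v),r=cv2.minEnclosingCircle(c)
        p=ray("top",np.r_[c],0.134)[:,:2].astype(np.float32); (x,y),rr=cv2.minEnclosingCircle(p)
        print(nm,(u,v,r),"z=.134:",x,y,rr, c.min(0),c.max(0))
# mat
m=cv2.inRange(im,(0,0,0),(255,255,255))
a=im[180:285,110:220]; cv2.imwrite("pics/mat.png",cv2.resize(a,None,fx=5,fy=5,interpolation=0))
a=im[190:290,420:520]; cv2.imwrite("pics/cap.png",cv2.resize(a,None,fx=6,fy=6,interpolation=cv2.INTER_CUBIC))
print(im[233,165],im[233,215],hsv[225:235:5,150:180:5],hsv[225:235:5,205:240:8])
E
```

```text
[0.38403359 0.06512565 1.02740405]
orange (418.1533203125, 305.9800109863281, 21.15848731994629) z=.134: 0.3958631455898285 -0.134675070643425 0.037201255559921265 [398 286] [438 327]
orange (478.408203125, 231.84243774414062, 15.837905883789062) z=.134: 0.5329662561416626 -0.24535848200321198 0.028936246410012245 [463 217] [494 247]
orange (402.1046447753906, 225.26744079589844, 10.968927383422852) z=.134: 0.5408494472503662 -0.1053817868232727 0.020056387409567833 [392 215] [413 235]
blue (311.3171081542969, 190.71206665039062, 15.68563461303711) z=.134: 0.5995405316352844 0.06212097033858299 0.028984440490603447 [296 176] [327 205]
[ 82 130 173] [124 165 195] [[[ 16 131 140]
  [ 16 136 190]
  [ 16 136 163]
  [ 16 130 174]
  [ 16 133 182]
  [ 16 132 193]]

 [[ 16 133 178]
  [ 16 133 177]
  [ 15 134 168]
  [ 16 133 178]
  [ 16 130 172]
  [ 16 136 158]]] [[[ 16  94 189]
  [ 17  91 188]
  [ 17  93 189]
  [ 17  93 192]
  [ 17  94 193]]

 [[ 17  91 185]
  [ 17  95 196]
  [ 17  94 187]
  [ 17  90 195]
  [ 16  96 185]]]
```

View pics/cap.png

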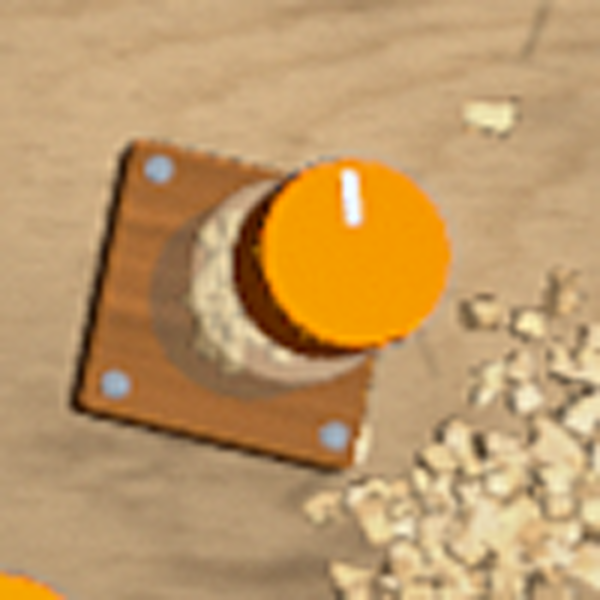

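View pics/mat.png

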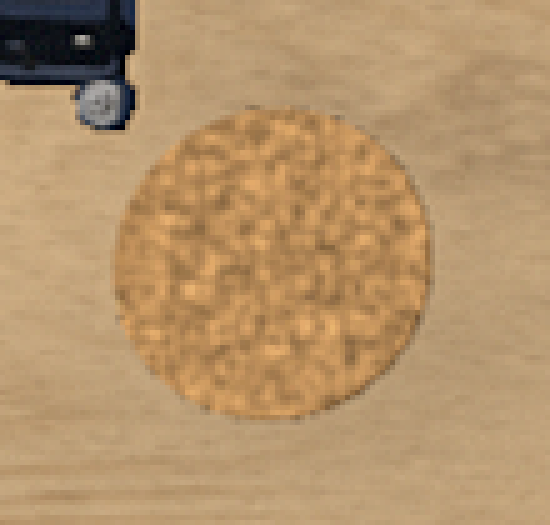

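View pics/wrist0.png

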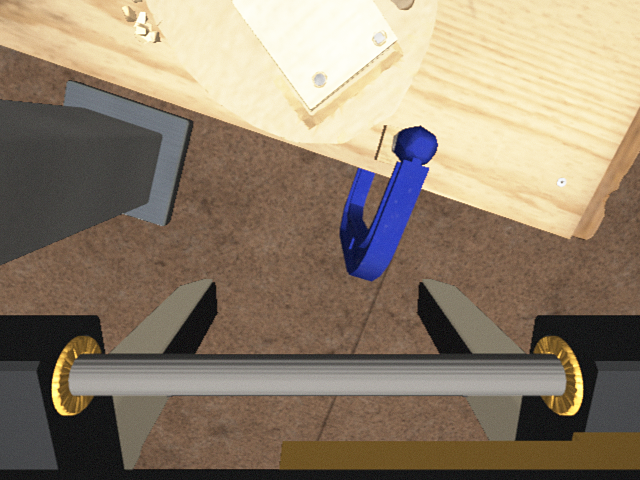

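```bash
python3 - <<'E'
from h import *
im=cv2.imread("pics/top0.png"); hsv=cv2.cvtColor(im,cv2.COLOR_BGR2HSV)
# mat
m=cv2.inRange(hsv[180:285,110:220],(10,112,80),(22,255,255)); m=cv2.morphologyEx(m,cv2.MORPH_CLOSE,np.ones((5,5)));m=cv2.morphologyEx(m,cv2.MORPH_OPEN,np.ones((7,7)))
c=max(blobs(m),key=len)+[110,180]
p=ray("top",c,0.005)[:,:2].astype(np.float32); print("mat",cv2.minEnclosingCircle(p),cv2.fitEllipse(p), p.mean(0))
# stripe
m=cv2.inRange(hsv[214:250,460:497],(0,0,190),(40,150,255)); 
w=[b for b in blobs(m,4)]; 
for b in w:
    b=b+[460,214]; q=ray("top",b,.134)[:,:2]; d=q.mean(0)-[0.5330,-0.2454]; print("stripe",q.mean(0),np.degrees(np.arctan2(d[1],d[0])),np.linalg.norm(d))
# bolts (scaled crop coords /6)
b=np.array([[158,168],[114,384],[334,436]])/6+[420,190]-.5
P=ray("top",b,0.025)[:,:2]; print(P, "jar c",(P[0]+P[2])/2)
e=P[0]-P[1]; print("block yaw",np.degrees(np.arctan2(e[1],e[0])),np.linalg.norm(e)); e=P[1]-P[2]; print(np.degrees(np.arctan2(e[1],e[0]))-90,np.linalg.norm(e))
# orange cap from side: top-face rays
s=cv2.imread("pics/side0.png"); 
print("side ray cap top centre?",ray("side",[[210,300]],.134))
K,Rm,o=cam("side"); 
for X in ([.533,-.2454,.134],[.533,-.2454,.1]): 
    print(K@Rm.T@(np.array(X)-o)/(Rm.T@(np.array(X)-o))[2])
# vise heights: two-view
def tri(a,b):
    A=[];B=[]
    for n,u in (("top",a),("side",b)):
        K,Rm,o=cam(n); d=Rm@np.linalg.inv(K)@[*u,1]; d/=np.linalg.norm(d); Q=np.eye(3)-np.outer(d,d);A.append(Q);B.append(Q@o)
    return np.linalg.solve(sum(A),sum(B))
cv2.imwrite("pics/v1.png",np.vstack([cv2.resize(im[130:220,30:160],(780,540))])); cv2.imwrite("pics/v2.png",cv2.resize(s[160:250,430:560],(780,540)))
cv2.imwrite("pics/cs.png",cv2.resize(s[260:390,160:300],None,fx=4,fy=4,interpolation=cv2.INTER_CUBIC))
E
```

```text
mat ((0.5327787399291992, 0.36117953062057495), 0.06525521725416183) ((0.5327273011207581, 0.3607676029205322), (0.12770552933216095, 0.1278715878725052), 68.59695434570312) [0.5324228  0.36094692]
stripe [ 0.5039366  -0.25953307] -154.06707565876548 0.032317567341605256
stripe [ 0.50405907 -0.21601779] 134.5665087398712 0.04124186960750768
stripe [ 0.54729098 -0.2578034 ] -40.955298907971276 0.018922907728893688
[[ 0.57884577 -0.21601706]
 [ 0.50403498 -0.20051502]
 [ 0.48870691 -0.27528059]] jar c [ 0.53377634 -0.24564883]
block yaw -11.706957313771388 0.07640004121537528
-11.585958097448696 0.07632063906351308
side ray cap top centre? [[ 0.5360724  -0.24473964  0.134     ]]
[208.57954732 299.32086578   1.        ]
[210.91982104 314.75450038   1.        ]
```

View pics/v1.png

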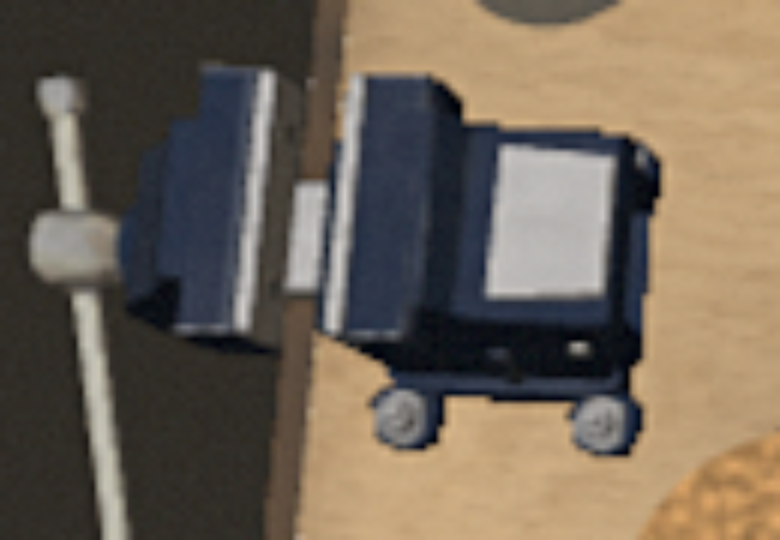

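View pics/v2.png

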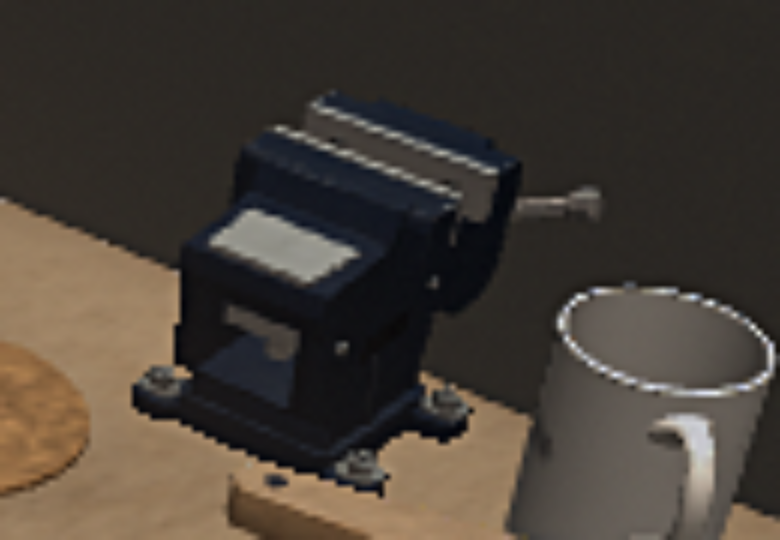

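View pics/cs.png

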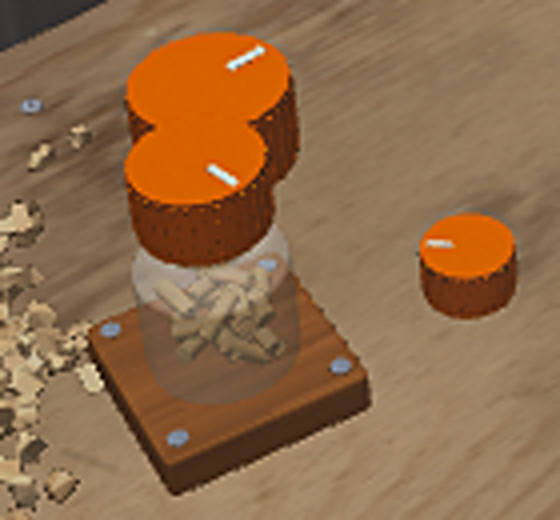

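Measured positions:
- **Cap and jar:** (0.5335, -0.2455). The cap is about 58 mm across and the block yaw is about -11.6°. The white stripe is at about +5°, so the start angle is about 17°.
- **Mat:** (0.5327, 0.3608).

I'll turn the wrist first so the unscrew turn stays inside the last joint's range.

jog_arm:
  increments:
    - [[0,0,-0.1,-1,100],[0,0,0,-1,100],[0,0,0,-1,100],[0,0,0,-1,100],[0,0,0,-1,100],[0,0,0,-1,100],[0,0,0,-1,100],[0,0,0,-1,100],[0,0,0,-1,100],[0,0,0,-1,100]]
  grip_force: 25

```text
time_s: 0.98
tool_pos: [0.1897, -0.569, 0.2382]
tcp_rot: [-0.0, 0.983, -0.185, -0.0]
wrist_force: [-0.0, -0.6, -0.3]
gripper_width: 0.0929
```

jog_arm:
  increments:
    - [[0,0,0,-1,100],[0,0,0,-1,100],[0,0,0,-1,100],[0,0,0,-1,100],[0,0,0,-1,100],[0,0,0,-1,100],[0,0,0,-1,100],[0,0,0,0,100],[0,0,0,0,100]]

```text
time_s: 1.73
tool_pos: [0.1897, -0.569, 0.2383]
tcp_rot: [-0.0, 0.993, 0.116, -0.0]
wrist_force: [0.2, -0.2, -0.4]
gripper_width: 0.0934
```

```bash
cat >> h.py <<'E'
def st(tgt=None,pr=True):
    s=monitor.sense(); q=s["tcp_rot"]; M=R.from_quat([q[1],q[2],q[3],q[0]]).as_matrix()
    print("t",round(s["time_s"],2),"pos",s["tool_pos"].round(4),"yaw",np.degrees(np.arctan2(M[1,0],M[0,0])).round(2),"tilt",np.degrees(np.arccos(-M[2,2])).round(2),"q6",np.degrees(s["joint_positions"][5]).round(1),"F",s["wrist_force"].round(1),"w",round(s["gripper_width"],4))
    if tgt is not None: print("units to go (tool xyz)",(M.T@(np.array(tgt)-s["tool_pos"])/0.2).round(3))
    return s
E
python3 -c "
from h import *
st([.5335,-.2455,.2376])"
```

```text
t 1.73 pos [ 0.1897 -0.569   0.2383] yaw 13.28 tilt 0.03 q6 -89.7 F [ 0.2 -0.2 -0.4] w 0.0934
units to go (tool xyz) [ 2.045 -1.18   0.004]
```

jog_arm:
  increments:
    - [[0.1,-0.06,0,0,100],[0.17,-0.1,0,0,100],[0.17,-0.1,0,0,100],[0.17,-0.1,0,0,100],[0.17,-0.1,0,0,100],[0.17,-0.1,0,0,100],[0.17,-0.1,0,0,100],[0.17,-0.1,0,0,100],[0.17,-0.1,0,0,100],[0.17,-0.1,0,0,100]]

```text
time_s: 2.57
tool_pos: [0.4633, -0.305, 0.2387]
tcp_rot: [0.0, 0.993, 0.115, 0.0]
wrist_force: [0.4, 0.1, -0.6]
gripper_width: 0.0932
```

jog_arm:
  increments:
    - [[0.17,-0.1,0,0,100],[0.12,-0.07,0,0,100],[0.08,-0.04,0,0,100],[0.03,-0.01,0,0,100],[0,0,0,0,100],[0,0,0,0,100],[0,0,0,0,100]]

```text
time_s: 3.15
tool_pos: [0.5289, -0.2464, 0.2385]
tcp_rot: [0.0, 0.993, 0.116, -0.0]
wrist_force: [-0.5, 0.4, 0.6]
gripper_width: 0.0931
```

```bash
python3 - <<'E'
from h import *
s=st([.5335,-.2455,.2376])
im=viewer.camera("wrist"); cv2.imwrite("pics/w1.png",im); hsv=cv2.cvtColor(im,cv2.COLOR_BGR2HSV)
for c in blobs(cv2.inRange(hsv,(5,200,150),(20,255,255)),500):
    p=ray("wrist",c,.134,s)[:,:2].astype(np.float32); print(cv2.minEnclosingCircle(c),cv2.minEnclosingCircle(p))
E
```

```text
t 3.15 pos [ 0.5289 -0.2464  0.2385] yaw 13.32 tilt 0.03 q6 -43.3 F [-0.5  0.4  0.6] w 0.0931
units to go (tool xyz) [0.023 0.001 0.005]
((321.243408203125, 231.62274169921875), 40.48086929321289) ((0.5309861898422241, -0.24367862939834595), 0.029397664591670036)
((378.4137878417969, 88.17241668701172), 26.00396728515625) ((0.5445102453231812, -0.13970723748207092), 0.01603814586997032)
((189.09469604492188, 72.44380950927734), 52.90814971923828) ((0.42393743991851807, -0.1584082841873169), 0.031400665640830994)
```

View pics/w1.png

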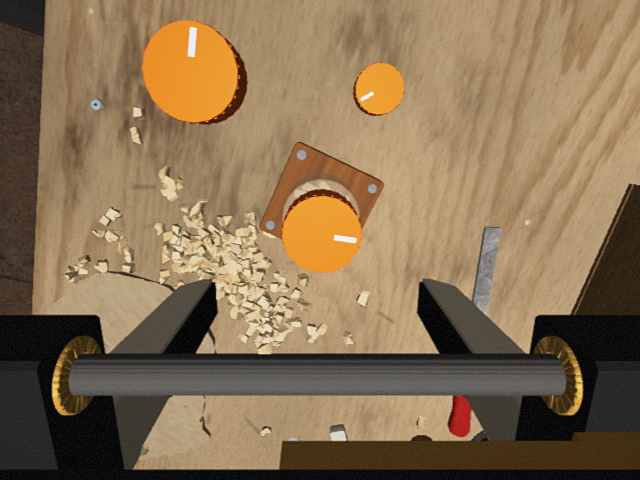

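The wrist view shows the target cap centred at (321,232), or (0.531, -0.2437). That agrees with the top view to about 2 mm, so I go down onto the mean.

jog_arm:
  increments:
    - [[0.018,-0.004,0.08,0,100],[0,0,0.12,0,100],[0,0,0.12,0,100],[0,0,0.12,0,100],[0,0,0.1,0,100],[0,0,0.07,0,100],[0,0,0.04,0,100],[0,0,0.015,0,100],[0,0,0,0,100],[0,0,0,0,100]]

```text
time_s: 4.03
tool_pos: [0.5335, -0.2444, 0.1068]
tcp_rot: [0.0, 0.993, 0.117, 0.001]
wrist_force: [-0.1, 0.4, 0.1]
gripper_width: 0.0931
```

```bash
python3 - <<'E'
from h import *
s=st([.5323,-.2447,.1055])
cv2.imwrite("pics/w2.png",viewer.camera("wrist"))
E
```

```text
t 4.03 pos [ 0.5335 -0.2444  0.1068] yaw 13.4 tilt 0.08 q6 -43.0 F [-0.1  0.4  0.1] w 0.0931
units to go (tool xyz) [-0.006 -0.     0.006]
```

View pics/w2.png

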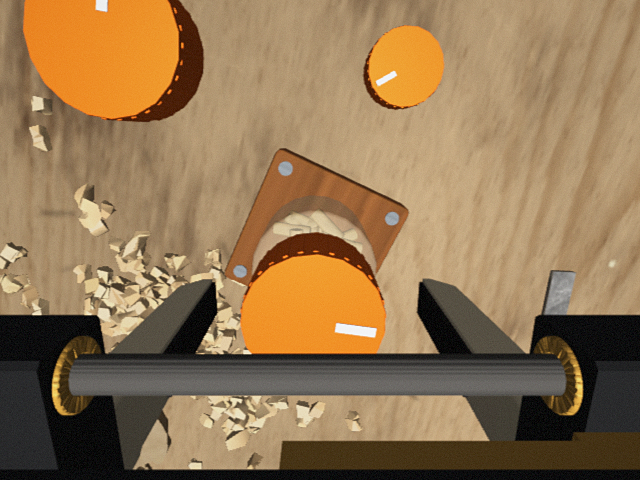

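The cap is between the pads: its centre is at u≈313 and the gap centre at 317, about 1.5 mm off. I shift slightly and close.

jog_arm:
  increments:
    - [[-0.006,0,0,0,60],[0,0,0,0,60],[0,0,0,0,40],[0,0,0,0,40],[0,0,0,0,40],[0,0,0,0,40],[0,0,0,0,40],[0,0,0,0,40]]
  grip_force: 25

```text
time_s: 4.75
tool_pos: [0.532, -0.2439, 0.1057]
tcp_rot: [-0.0, 0.993, 0.117, 0.0]
wrist_force: [-0.1, 1.2, 1.3]
gripper_width: 0.0575
```

```bash
python3 -c "
from h import *
st()"
```

```text
t 4.75 pos [ 0.532  -0.2439  0.1057] yaw 13.44 tilt 0.0 q6 -43.1 F [-0.1  1.2  1.3] w 0.0575
```

jog_arm:
  increments:
    - [[0,0,0,-0.5,40],[0,0,0,-1,40],[0,0,0,-1,40],[0,0,0,-1,40],[0,0,0,-1,40],[0,0,0,-1,40],[0,0,0,-1,40],[0,0,0,-1,40],[0,0,0,-1,40],[0,0,0,-1,40]]

```text
time_s: 5.58
tool_pos: [0.5321, -0.244, 0.1057]
tcp_rot: [0.0, 0.861, 0.509, 0.0]
wrist_force: [0.0, 0.6, 0.0]
gripper_width: 0.0574
```

jog_arm:
  increments:
    - [[0,0,0,-1,40],[0,0,0,-1,40],[0,0,0,-1,40],[0,0,0,-1,40],[0,0,0,-1,40],[0,0,0,-1,40],[0,0,0,-1,40],[0,0,0,-1,40],[0,0,0,-1,40],[0,0,0,-0.8,40]]

```text
time_s: 6.42
tool_pos: [0.5321, -0.244, 0.1057]
tcp_rot: [0.0, 0.572, 0.82, 0.0]
wrist_force: [-0.1, -0.5, 0.2]
gripper_width: 0.0576
```

jog_arm:
  increments:
    - [[0,0,0,0,40],[0,0,0,0,40],[0,0,0,0,40]]

```text
time_s: 6.67
tool_pos: [0.5321, -0.244, 0.1057]
tcp_rot: [0.0, 0.575, 0.818, 0.0]
wrist_force: [-0.2, -0.5, 1.5]
gripper_width: 0.0576
```

```bash
python3 - <<'E'
from h import *
s=st()
print(s["moment"])
cv2.imwrite("pics/w3.png",viewer.camera("wrist"))
i=viewer.camera("top");cv2.imwrite("pics/t3.png",cv2.resize(i[150:300,400:600],None,fx=4,fy=4))
E
```

```text
t 6.67 pos [ 0.5321 -0.244   0.1057] yaw 109.8 tilt 0.01 q6 -139.5 F [-0.2 -0.5  1.5] w 0.0576
[ 0.07002564 -0.10826112  0.00768694]
```

View pics/w3.png

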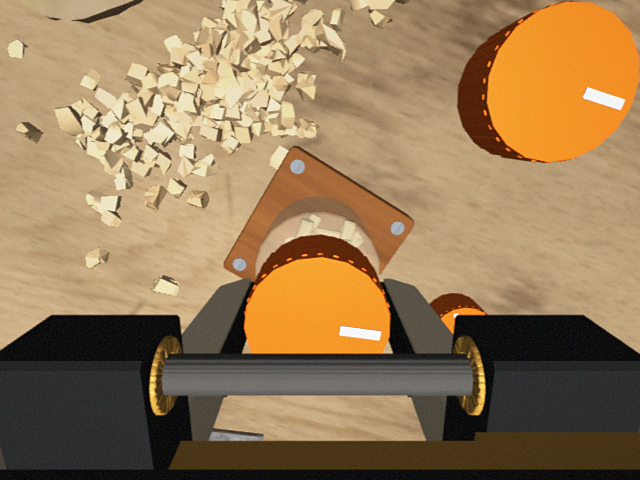

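The stripe sits in the same place relative to the gripper as before, at (360,333). The cap therefore turned with it by about 96°, to about 113° from tight. Next is the lift.

jog_arm:
  increments:
    - [[0,0,-0.03,0,40],[0,0,-0.05,0,40],[0,0,-0.06,0,40],[0,0,-0.08,0,40],[0,0,-0.1,0,40],[0,0,-0.1,0,40],[0,0,-0.1,0,40],[0,0,-0.06,0,40],[0,0,-0.03,0,40],[0,0,0,0,40]]

```text
time_s: 7.6
tool_pos: [0.5329, -0.2445, 0.23]
tcp_rot: [0.002, 0.574, 0.819, 0.0]
wrist_force: [-0.8, 0.1, -1.0]
gripper_width: 0.0575
```

```bash
python3 - <<'E'
from h import *
s=st([.5327,.3608,.22])
cv2.imwrite("pics/w4.png",viewer.camera("wrist"))
cv2.imwrite("pics/s4.png",viewer.camera("side"))
E
```

```text
t 7.6 pos [ 0.5329 -0.2445  0.23  ] yaw 109.93 tilt 0.21 q6 -139.6 F [-0.8  0.1 -1. ] w 0.0575
units to go (tool xyz) [2.845 1.031 0.045]
```

View pics/s4.png

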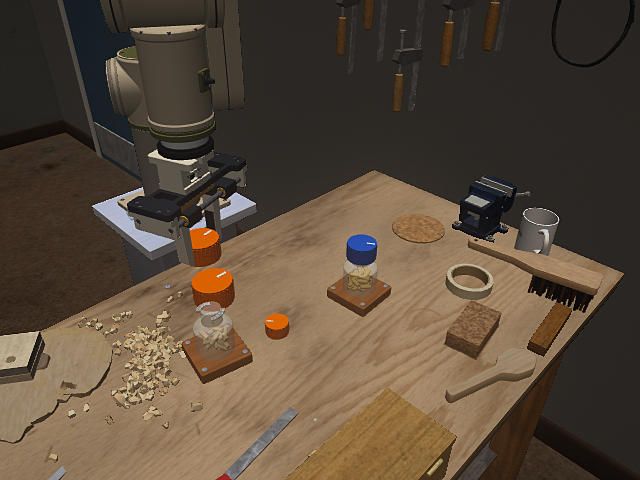

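View pics/w4.png

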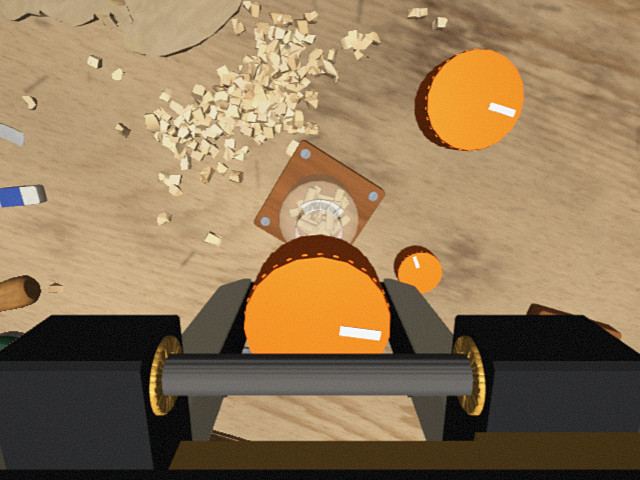

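The cap is off the jar and held; the side view shows it at (205,245), clear of the open jar. Now I carry it to the mat.

jog_arm:
  increments:
    - [[0.05,0.02,0,0,40],[0.1,0.035,0,0,40],[0.15,0.055,0,0,40],[0.17,0.062,0,0,40],[0.17,0.062,0,0,40],[0.17,0.062,0,0,40],[0.17,0.062,0,0,40],[0.17,0.062,0,0,40],[0.17,0.062,0,0,40],[0.17,0.062,0,0,40]]

```text
time_s: 8.53
tool_pos: [0.5312, 0.0757, 0.2262]
tcp_rot: [-0.001, 0.574, 0.819, -0.001]
wrist_force: [0.5, -0.5, -0.8]
gripper_width: 0.0576
```

jog_arm:
  increments:
    - [[0.17,0.062,0,0,40],[0.17,0.062,0,0,40],[0.17,0.062,0,0,40],[0.17,0.062,0,0,40],[0.17,0.062,0,0,40],[0.17,0.062,0,0,40],[0.15,0.055,0,0,40],[0.1,0.035,0,0,40],[0.05,0.02,0,0,40],[0,0,0,0,40]]

```text
time_s: 9.37
tool_pos: [0.5317, 0.3563, 0.2259]
tcp_rot: [-0.001, 0.573, 0.82, -0.001]
wrist_force: [0.1, -0.2, -0.0]
gripper_width: 0.0575
```

jog_arm:
  increments:
    - [[0,0,0,-0.8,40],[0,0,0,-1,40],[0,0,0,-1,40],[0,0,0,-1,40],[0,0,0,-0.8,40],[0,0,0,0,40],[0,0,0,0,40]]

```text
time_s: 9.95
tool_pos: [0.5333, 0.3529, 0.2273]
tcp_rot: [-0.0, 0.401, 0.916, -0.0]
wrist_force: [0.1, 0.2, -0.7]
gripper_width: 0.0579
```

```bash
python3 - <<'E'
from h import *
s=st([.5327,.3608,.0115])
cv2.imwrite("pics/w5.png",viewer.camera("wrist"))
cv2.imwrite("pics/s5.png",viewer.camera("side"))
E
```

```text
t 9.95 pos [0.5333 0.3529 0.2273] yaw 132.73 tilt 0.05 q6 -103.8 F [ 0.1  0.2 -0.7] w 0.0579
units to go (tool xyz) [0.031 0.025 1.079]
```

View pics/s5.png

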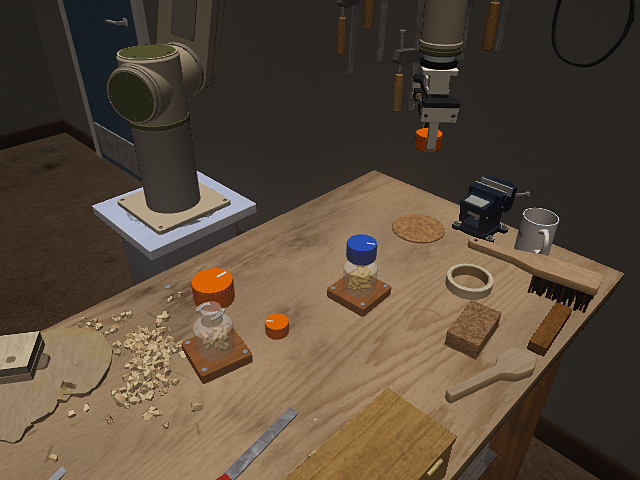

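View pics/w5.png

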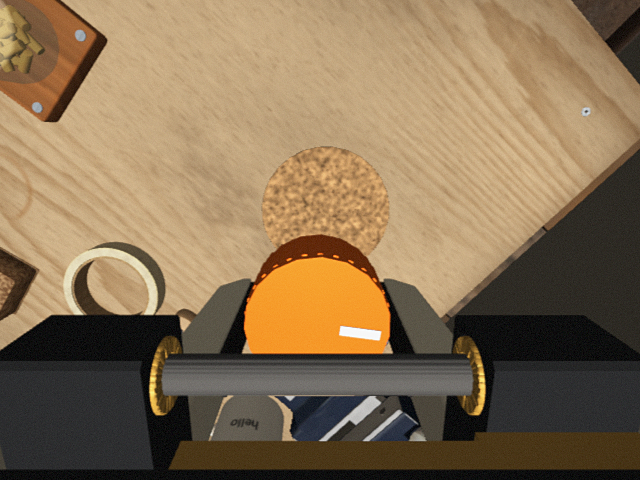

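The cap is held upright over the mat, and the vise is clear of the body's narrow side. I descend in stages.

jog_arm:
  increments:
    - [[0.016,0.012,0.05,0,40],[0.015,0.013,0.1,0,40],[0,0,0.13,0,40],[0,0,0.14,0,40],[0,0,0.14,0,40],[0,0,0.14,0,40],[0,0,0.1,0,40],[0,0,0.06,0,40],[0,0,0.02,0,40],[0,0,0,0,40]]

```text
time_s: 10.88
tool_pos: [0.532, 0.3619, 0.0504]
tcp_rot: [-0.001, 0.399, 0.917, -0.001]
wrist_force: [-0.2, 0.2, -0.2]
gripper_width: 0.0578
```

jog_arm:
  increments:
    - [[0,0,0,0,40],[0,0,0,0,40]]

```text
time_s: 11.05
tool_pos: [0.534, 0.363, 0.0537]
tcp_rot: [0.001, 0.399, 0.917, 0.001]
wrist_force: [0.4, 0.2, -0.0]
gripper_width: 0.0576
```

```bash
python3 - <<'E'
from h import *
s=st([.5327,.3608,.0115])
cv2.imwrite("pics/s6.png",cv2.resize(viewer.camera("side")[100:300,330:560],None,fx=3,fy=3))
E
```

```text
t 11.05 pos [0.534  0.363  0.0537] yaw 132.93 tilt 0.18 q6 -103.3 F [ 0.4  0.2 -0. ] w 0.0576
units to go (tool xyz) [-0.004 -0.013  0.211]
```

View pics/s6.png

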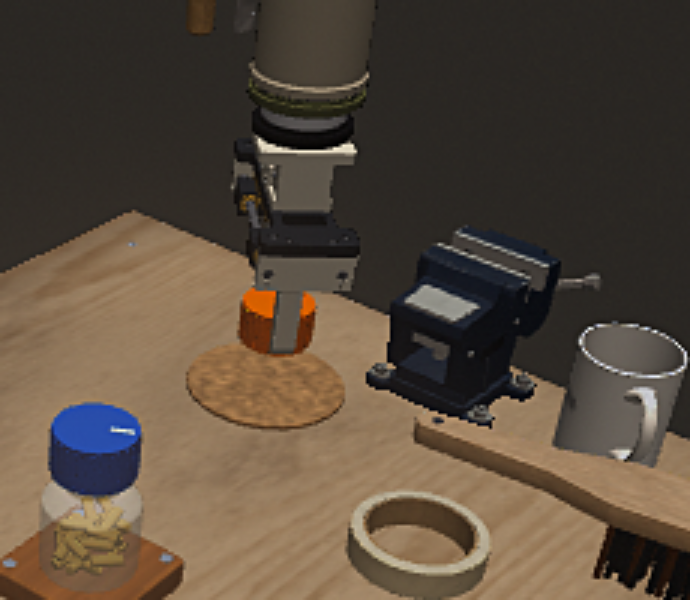

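The cap hangs level over the mat with clear space to the vise. I continue down slowly.

jog_arm:
  increments:
    - [[-0.004,-0.012,0.05,0,40],[0,0,0.06,0,40],[0,0,0.04,0,40],[0,0,0.02,0,40],[0,0,0.01,0,40],[0,0,0.01,0,40],[0,0,0,0,40],[0,0,0,0,40]]

```text
time_s: 11.77
tool_pos: [0.5317, 0.3601, 0.0138]
tcp_rot: [0.0, 0.399, 0.917, 0.0]
wrist_force: [-0.2, 1.2, -0.2]
gripper_width: 0.0578
```

```bash
python3 -c "
from h import *
st([.5327,.3608,.0107])"
```

```text
t 11.77 pos [0.5317 0.3601 0.0138] yaw 132.94 tilt 0.02 q6 -103.4 F [-0.2  1.2 -0.2] w 0.0578
units to go (tool xyz) [-0.001  0.006  0.016]
```

jog_arm:
  increments:
    - [[0,0,0.007,0,40],[0,0,0.007,0,40],[0,0,0,0,40],[0,0,0,0,40]]

```text
time_s: 12.1
tool_pos: [0.5314, 0.3601, 0.0109]
tcp_rot: [-0.0, 0.399, 0.917, 0.0]
wrist_force: [-0.3, 0.0, -1.6]
gripper_width: 0.0573
```

```bash
python3 -c "
from h import *
st([.5327,.3608,.0107])"
```

```text
t 12.1 pos [0.5314 0.3601 0.0109] yaw 132.94 tilt 0.0 q6 -103.4 F [-0.3  0.  -1.6] w 0.0573
units to go (tool xyz) [-0.002  0.007  0.001]
```

The cap is at mat height to within a fraction of a millimetre, so I open.

jog_arm:
  increments:
    - [[0,0,0.002,0,40],[0,0,0,0,70],[0,0,0,0,80],[0,0,0,0,100],[0,0,0,0,100],[0,0,0,0,100],[0,0,0,0,100],[0,0,0,0,100]]

```text
time_s: 12.77
tool_pos: [0.5315, 0.36, 0.0104]
tcp_rot: [0.0, 0.399, 0.917, -0.0]
wrist_force: [-0.7, 0.3, -0.3]
gripper_width: 0.0923
```

```bash
python3 - <<'E'
from h import *
s=st()
cv2.imwrite("pics/w7.png",viewer.camera("wrist"))
E
```

```text
t 12.77 pos [0.5315 0.36   0.0104] yaw 132.94 tilt 0.0 q6 -103.4 F [-0.7  0.3 -0.3] w 0.0923
```

View pics/w7.png

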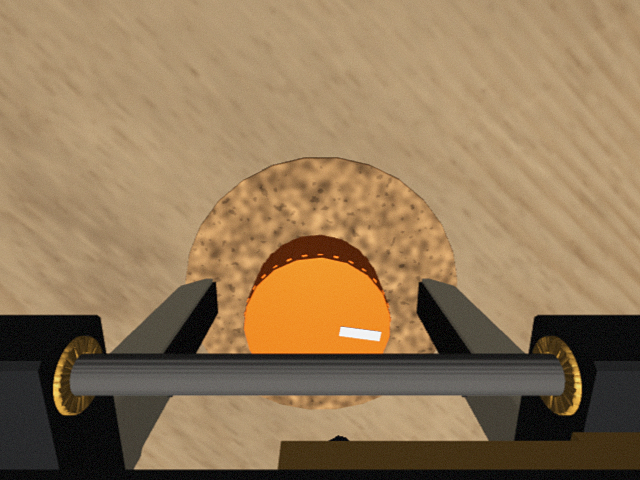

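The fingers are clear on both sides and the cap sits level on the mat. Now I retreat straight up.

jog_arm:
  increments:
    - [[0,0,-0.04,0,100],[0,0,-0.08,0,100],[0,0,-0.12,0,100],[0,0,-0.14,0,100],[0,0,-0.14,0,100],[0,0,-0.14,0,100],[0,0,-0.14,0,100],[0,0,-0.1,0,100],[0,0,0,0,100],[0,0,0,0,100]]

```text
time_s: 13.65
tool_pos: [0.5325, 0.3606, 0.1928]
tcp_rot: [0.001, 0.399, 0.917, 0.002]
wrist_force: [0.7, 0.6, -0.6]
gripper_width: 0.0928
```

```bash
python3 - <<'E'
from h import *
s=st()
im=viewer.camera("wrist"); cv2.imwrite("pics/w8.png",im); hsv=cv2.cvtColor(im,cv2.COLOR_BGR2HSV)
for c in blobs(cv2.inRange(hsv,(5,200,150),(20,255,255)),500):
    p=ray("wrist",c,.039,s)[:,:2].astype(np.float32); print(cv2.minEnclosingCircle(p))
i=viewer.camera("side"); cv2.imwrite("pics/s8.png",i)
t=viewer.camera("top"); h=cv2.cvtColor(t,cv2.COLOR_BGR2HSV)
for c in blobs(cv2.inRange(h,(100,150,150),(125,255,255))):
    print("blue",cv2.minEnclosingCircle(ray("top",c,.134)[:,:2].astype(np.float32)))
E
```

```text
t 13.65 pos [0.5325 0.3606 0.1928] yaw 132.94 tilt 0.23 q6 -103.4 F [ 0.7  0.6 -0.6] w 0.0928
((0.5304551124572754, 0.3594074249267578), 0.029241379350423813)
blue ((0.5995405316352844, 0.06212097033858299), 0.028984440490603447)
```

View pics/s8.png

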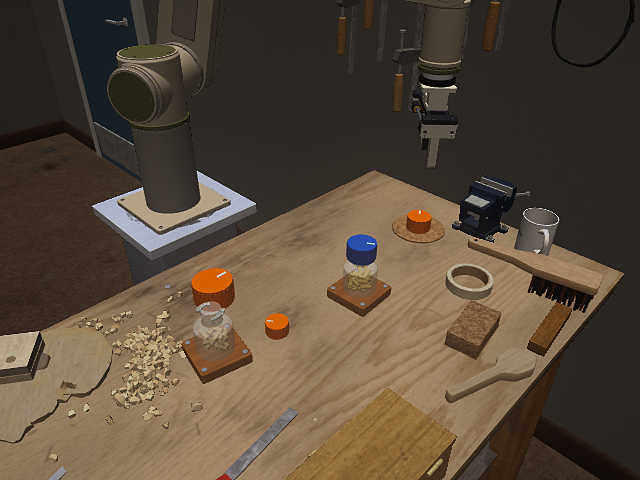

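View pics/w8.png

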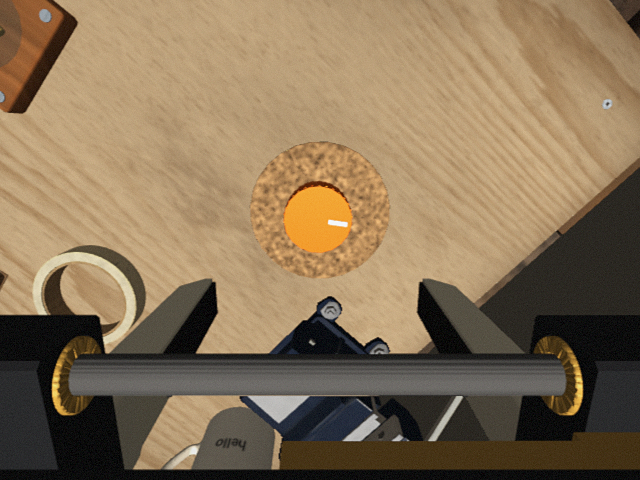

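The cap rests upright on the mat, about 3 mm from its centre. The arm is clear and the blue cap has not moved.

```bash
python3 -c "
from plant import robot
print(robot.close_job())"
```

```text
the job is handed in; nothing more can be done
None
```

The orange cap is unscrewed, off its jar and right way up on the cork mat, and I handed the job in at about 14 s of the 45 s.

I gripped the cap once and turned it about 96° anticlockwise, to about 113° from tight. I then lifted it about 12 cm, carried it to the mat and released it less than about 1 mm above the surface.

**Last checks before handing in:**
- **Cap position:** the wrist camera put its centre at (0.530, 0.359), against (0.533, 0.361) for the mat's centre, so about 3 mm off. It is upright and at rest.
- **Blue cap:** the top camera measured it at exactly the same place as at the start.
- **Arm:** it was about 15 cm above the cap, with the gripper open and touching nothing.
- **Disagreements:** the wrist and top cameras differed by about 2 mm on the cap's position before the grasp, and I used the mean. Nothing else disagreed or failed, but closing the job gave no verdict.

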